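# Press the brake lever to its stop and hold it for the gap check

### The job

Check the brake lever on the handlebar stub: with the outside of the fingers press it in toward the bar until it meets its stop, let it spring fully out again, then press it in to its stop a second time and finish while holding it there, so that I can measure the gap it leaves to the bar. Push only on the lever's outer side and do not force it or grip it: keep the fingers off the bar and its rubber grip and off the red inner face of the lever. Leave the loose things on the bench where they are.

Things in the scene. Friction and masses are not known exactly. Their poses are not given: they have to be found in the camera images.
- stand: Plywood service stand, fixed to the bench, base 100 x 200 x 18 mm. Origin under its centre, z up, y along the handlebar stub, +x from the lever toward the bar. Bar axis above x = 0, 75 mm above the bench. Clamp post 44 x 26 mm, 93 mm high at y = -83 mm; slim post under the grip at y = 55 mm. The lever's black bracket (y = -55 mm) reaches 92 mm high.
- lever_press (a point): Point on the outer face of the aluminium brake lever, 100 mm along it from the hinge and 7 mm out from the hinge line, at half blade height (75 mm above the bench); moves with the lever. Blade 16 mm high, 13 mm thick with its red strip, free space beneath, ending in a 19 mm ball 124 mm from the hinge. +x is the push direction (square to the lever, toward the bar), +y along it to the ball, z up.
- lever_hinge (a point): The lever's vertical hinge axis, at the height of the lever's middle; axes as those of the stand. Pressed in, the lever turns clockwise seen from above.
- lever (a joint): Angle of the brake lever, rad: 0 fully out (its spring keeps it there), 0.36 at its firm built-in stop, where a clear gap of about 15 mm to the grip remains. At the press point it takes about 3 N to start and 7 N to hold at the stop; then it is rigid.
- lever_inner (a point): Red plastic strip on the lever's inner face (toward the bar), 90 mm long, 12 mm high; the point is its centre, axes as lever_press. Not to be touched.
- grip_center (a point): Aluminium handlebar stub, 22 mm thick, 215 mm long, with a black rubber grip 31 mm thick (end flanges 37 mm); the point is the middle of the grip, on the bar axis, axes as the stand. Not to be touched.
- wood_block_2_center (a point): Bystander, loose, to be left alone: cube-like pine offcut, 63 x 63 x 50 mm. The point is half-way up.
- glue_bottle_center (a point): Bystander, loose, to be left alone: white glue bottle with an orange pointed cap, 48 x 52 x 134 mm, standing. The point is half-way up.
- jar_blue_center (a point): Bystander, loose, to be left alone: small jar with a white lid and blue contents, 45 mm wide, 60 mm high. The point is half-way up.
- jar_nuts_center (a point): Bystander, loose, to be left alone: small clear jar with a black lid, 52 mm wide, 50 mm high. The point is half-way up.
- tape_roll_center (a point): Bystander, loose, to be left alone: roll of black tape lying flat, 64 mm wide, 19 mm high. The point is half-way up.

How it is judged:
On the way, in this order (a step that is already met when the one before it is completed fails the run):
1. the lever is pressed in to its stop by the fingers (value of joint lever above 0.33 rad and contact force between the fingers and lever above 1 N), for 0.2 s.
2. the lever has sprung fully out again (value of joint lever below 0.04 rad), for 0.2 s.
At the end, for the whole second after the job is handed in: After one full press and release, the lever is again within 0.03 rad of its stop (joint above 0.33 rad), at rest, and held there by the fingers (more than 1 N between fingers and lever) (all of step 1 and velocity of joint lever between -0.1 and 0.1 rad/s); the arm keeps its last pose, push and grip.
It fails at once if the bar or its grip is touched (contact force between any of the fingers, the arm and stand_c0 above 1 N or contact force between any of the fingers, the arm and stand_c1 above 1 N or contact force between any of the fingers, the arm and stand_c2 above 1 N or contact force between any of the fingers, the arm and stand_c3 above 1 N).
It fails at once if the lever's red inner face is touched (gripped or hooked) (contact force between the fingers and lever_c4 above 1 N).
It fails at once if the lever is forced (more than 45 N) (contact force between the fingers and lever above 45 N).
It fails at once if a loose thing is moved more than 15 mm (distance of any of wood_block_2_center, glue_bottle_center, jar_blue_center, jar_nuts_center, tape_roll_center from where it was at the start of the episode above 0.015 m).
It also fails if it takes over 37 s, if anything falls off the work surface, if the arm or the gripper's body presses on something with over 40 N, if the wrist force passes 120 N, or if a joint passes its speed limit or range.

### The arm

A 6-joint arm with a two-finger parallel gripper is mounted at the origin on the work surface; the furniture and walls round the work are solid. World frame = base frame: x ahead of the robot, y to its left, z up, the work surface at z = 0. Lengths are in m, angles in rad, forces in N, time in s.
With the tool pointing down it reaches from about 0.225 to 0.725 m from the base axis. Payload 3.1 kg.
Tool frame: the origin (TCP) lies at the very end of the fingers, on their centre line; the grasp point (between the pads) lies r.grip_point_offset behind it (r.grip_point_offset is the distance from the TCP to the grasp point, in m); z points along the fingers, y is the line along which they close (so a half turn about z gives the same grasp; the last joint's range is limited). The gripper opens to 85 mm and grips with 20 to 120 N. Pads are 22 mm wide; open, the fingers measure 114 mm over their backs; the gripper's body (76 mm by 85 mm) begins 54 mm behind the grasp point. The pads swing forward as they close: fully open they stand 13 mm farther back than shut.
Start: joints at [1.16, 0.048, 0.099, 1.622, 0, 1.443], TCP at [0.147, 0.504, 0.231] pointing down, gripper open.
Joint ranges: [-2.91, 2.91], [-0.99, 1.94], [-1.21, 1.42], [-2.12, 2.29], [-1.49, 1.47], [-3.14, 3.14]. Speed limits (rad/s): [2.79, 2.79, 3.14, 3.14, 3.14, 3.14].

### API

Orientations are given as a unit quaternion [w, x, y, z].
In Python, from cell import r, imaging gives the robot as it stands.
- The arm moves only by the shell command python3 -m jog 'ROWS' [OPENING] [FORCE]. ROWS is JSON, one flat list of numbers, 4 for each row, row after row: the shift along the world's x, y, z in cm, then the turn about the world's z in degrees. In form: [dx, dy, dz, twist, dx, dy, dz, twist, ...]. A call has 1 to 8 rows; each row shifts and turns the commanded pose from where the row before left it; what a row does not reach is not made up. A row lasts 1/12 s, in which the tool goes at most 41.7 mm and 7.16 degrees, less where a joint would pass 70% of its speed; a pose out of reach is approached as far as the arm can. A call with a gripper value outside its range is refused whole. OPENING is the opening, from 0 (shut) to 1 (fully open), set as the call begins (- or left out, the last holds). The fingers move at their own pace and stop on an object; FORCE is the grip in N (left out, the last holds). Time passes only in rows, so rows that do not move let the fingers close. It gives the time, the measured TCP pose, the force, the opening and the grip force at its end, in the units of the state.
- r.state(): the state, without advancing time (a new reading comes with each control period).
- imaging.grab_frame(name): name is "scene" or "side" or "wrist"; returns (picture, depth): 384x512x3 uint8, red, green, blue; 384x512 float32, m along the optical axis (not along the pixel's ray), 0 where there is no reading.
- imaging.camera_model(name): a dict with "vertical_fov" (degrees; the focal length in pixels is half the picture's height over the tangent of half this angle, whatever the lens; pixels are square), "cx", "cy" (the principal point, pixels), "rvec" (rotation vector, rad) and "tvec" (3), from world to camera coordinates, as OpenCV has them; the wrist camera has in their place "T_tool_cam" (4x4, takes a point from camera to tool coordinates, whose origin is the TCP and whose axes are the flange's). Camera axes: x right, y down, z forward; pixel columns grow to the right and rows downward; lengths in m; the calibration is good to about 2 mm. A picture is of the moment at which its call begins: read the wrist's pose just before it. camera_model takes no time and is no camera call.
- r.finish_job(): hands the job in; it is judged then, once.
The state is a dict: "time_s": time; "qpos": joint angles; "joint_velocities": joint speeds; "joint_efforts": joint torques, N m; "tcp_pos": TCP position; "ee_rot": TCP orientation; "force": force on the tool from outside, world axes, zero at the start; "moment": the same for the moment, N m; "gripper_width": opening from 0.0 (shut) to 1.0 (fully open); "grip_force": force on a finger pad.
Only numpy, scipy, OpenCV 4.12 (cv2) and the standard library are available. Lean on these libraries where they do the work, as an engineer would, in place of code of your own. Each camera call takes 0.05 s, during which the arm holds its last target. There are 200 camera calls.

## Working session

There is one attempt and no reset: what is moved stays moved. The work goes in short steps, Python scripts to look and compute and a shell command to move; the robot and the scene stay as the last step left them, time stands still between calls to the robot, and variables do not carry over. Pictures are saved under pics/ and viewed, at most 10 in all, crops included, and the job is handed in when it is done.

```bash
mkdir -p pics
cat > h.py <<'E'
import numpy as np, cv2
from cell import r, imaging
def K(m):
    f=192/np.tan(np.radians(m["vertical_fov"])/2); return f,m["cx"],m["cy"]
def world(name,d,us):
    m=imaging.camera_model(name); f,cx,cy=K(m); R=cv2.Rodrigues(np.array(m["rvec"],float))[0]; t=np.array(m["tvec"],float).ravel()
    out=[]
    for u,v in us:
        w=d[v-1:v+2,u-1:u+2]; w=w[w>0]; z=np.median(w) if w.size else np.nan
        out.append(R.T@(np.array([(u-cx)/f*z,(v-cy)/f*z,z])-t))
    return np.array(out)
E
python3 - <<'E'
from h import *
for n in("scene","side"):
    p,d=imaging.grab_frame(n); np.save(n+".npy",d); cv2.imwrite(f"pics/{n}0.png",cv2.resize(p[:,:,::-1],(768,576),interpolation=cv2.INTER_CUBIC)); cv2.imwrite(n+".png",p[:,:,::-1])
    m=imaging.camera_model(n);print(m); print(np.mean(d>0))
s=r.state();print(s["time_s"],s["tcp_pos"],s["ee_rot"],s["force"],r.grip_point_offset)
E
```

```text
{'vertical_fov': 49.520213685155184, 'cx': 260.9799705078551, 'cy': 190.68273543650102, 'rvec': array([ 2.01646636, -0.67859624,  0.36341157]), 'tvec': array([-0.23545919,  0.25558831,  0.71525962])}
0.9960734049479166
{'vertical_fov': 56.7824882484878, 'cx': 247.54074962423354, 'cy': 190.83713759327753, 'rvec': array([-0.00706922, -2.83922809,  1.33217959]), 'tvec': array([ 0.45361638, -0.06021505,  1.01583367])}
0.9959818522135416
0.1 [0.14628546 0.50361596 0.23018486] [-2.94670522e-04  1.40928088e-01  9.90019217e-01 -1.06658036e-03] [ 0.63342367  0.60354886 -0.20238563] 0.0187
```

View pics/scene0.png

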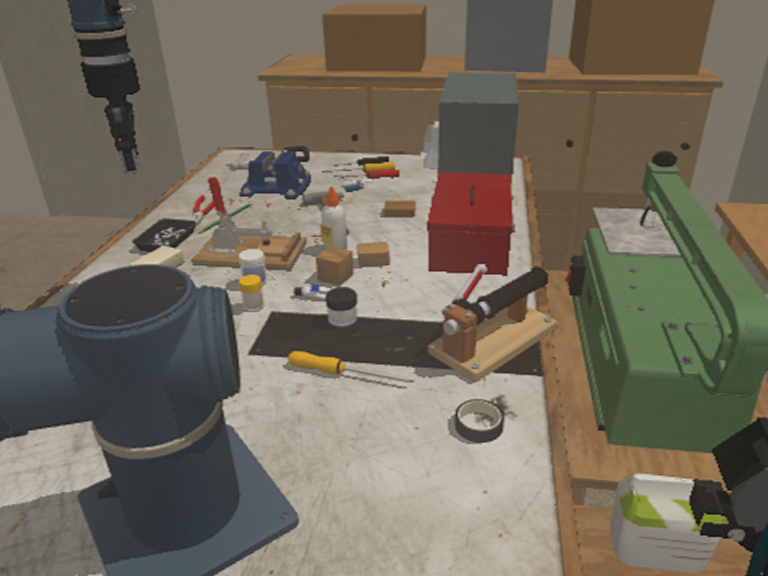

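View pics/side0.png

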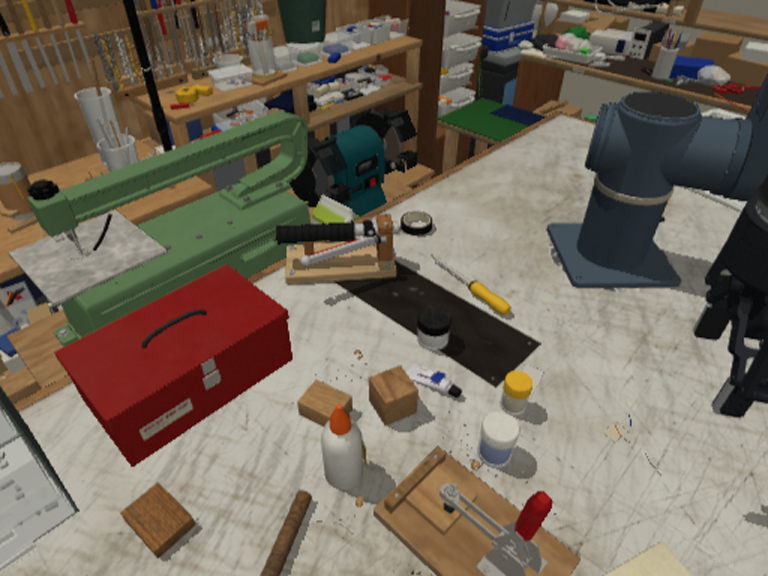

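The stand is near (490,330) in the scene view and (340,250) in the side view. The lever is on the side facing the side camera, with the bar behind it. I'll enlarge both views.

Run:
```python
import cv2,numpy as np
a=cv2.imread("scene.png")[170:260,275:380]; b=cv2.imread("side.png")[135:195,175:285]
A=cv2.resize(a,None,fx=6,fy=6,interpolation=cv2.INTER_CUBIC);cv2.imwrite("pics/a.png",A)
B=cv2.resize(b,None,fx=7,fy=7,interpolation=cv2.INTER_CUBIC);cv2.imwrite("pics/b.png",B)
```

```text
(no output)
```

View pics/a.png

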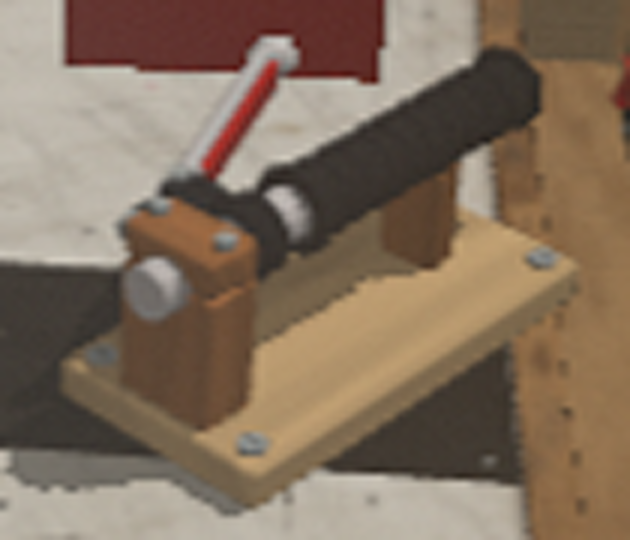

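View pics/b.png

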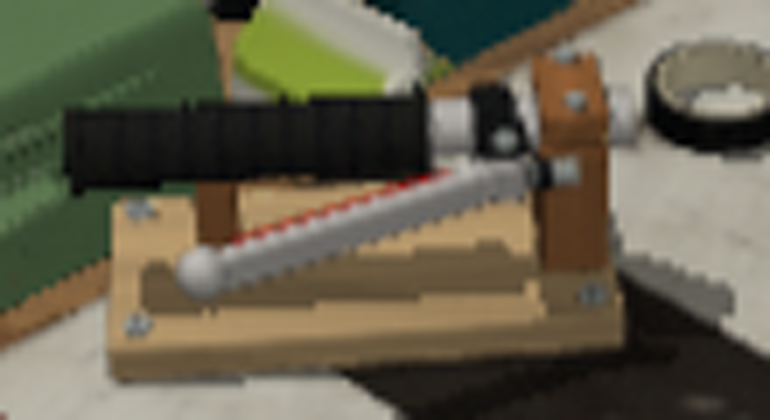

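```bash
cat >> h.py <<'E'
def plane(name,uv,z):
    m=imaging.camera_model(name); f,cx,cy=K(m); R=cv2.Rodrigues(np.array(m["rvec"],float))[0]; t=np.array(m["tvec"],float).ravel()
    o=-R.T@t; out=[]
    for u,v in uv:
        d=R.T@np.array([(u-cx)/f,(v-cy)/f,1]); out.append(o+d*(z-o[2])/d[2])
    return np.array(out)
E
python3 - <<'E'
from h import *
np.set_printoptions(precision=4,suppress=True)
A=lambda l:[(x/6+275-.42,y/6+170-.42) for x,y in l]
B=lambda l:[(x/7+175-.43,y/7+135-.43) for x,y in l]
ds,dd=np.load("scene.npy"),np.load("side.npy")
I=lambda l:[(round(x),round(y)) for x,y in l]
print("base a: hinge/lev, hinge/bar, far/bar"); c=A([(62,368),(252,478),(578,265)]);print(plane("scene",c,.018));
print("base b: far/lev, hinge/lev, far/bar"); c=B([(110,350),(623,318),(112,198)]);print(plane("side",c,.018))
print("ball a",plane("scene",A([(272,55)]),.075),world("scene",ds,I(A([(272,55)]))))
print("ball b",plane("side",B([(203,272)]),.075),world("side",dd,I(B([(203,272)]))))
print("lever b pts",world("side",dd,I(B([(300,250),(400,215),(470,187),(250,145),(400,135)]))))
print("bar end a",plane("scene",A([(155,288)]),.075), "grip end b",plane("side",B([(70,150)]),.075))
# bystanders (side, scaled 1.5)
S=lambda l:[(round(x/1.5),round(y/1.5)) for x,y in l]
print("screwdriver,tape,jar nuts,wood,toolbox edges",world("side",dd,S([(432,258),(416,218),(433,318),(393,380),(290,322),(228,268)])))
E
```

```text
base a: hinge/lev, hinge/bar, far/bar
[[ 0.4017  0.0537  0.018 ]
 [ 0.4129 -0.0387  0.018 ]
 [ 0.6086 -0.0197  0.018 ]]
base b: far/lev, hinge/lev, far/bar
[[ 0.6054  0.0839  0.018 ]
 [ 0.4105  0.0662  0.018 ]
 [ 0.6168 -0.0158  0.018 ]]
ball a [[0.5593 0.1094 0.075 ]] [[0.5531 0.1029 0.0793]]
ball b [[0.5628 0.1111 0.075 ]] [[0.5607 0.1168 0.0806]]
lever b pts [[0.5301 0.0979 0.0756]
 [0.493  0.078  0.0765]
 [0.4676 0.0619 0.0775]
 [0.5521 0.0386 0.0811]
 [0.4943 0.0338 0.0806]]
bar end a [[0.4083 0.0108 0.075 ]] grip end b [[0.6205 0.0334 0.075 ]]
screwdriver,tape,jar nuts,wood,toolbox edges [[ 0.3385  0.0072  0.0002]
 [ 0.3609 -0.1299  0.0037]
 [ 0.359   0.2258  0.0494]
 [ 0.4246  0.3464  0.0494]
 [ 0.5891  0.1799 -0.0018]
 [ 0.6751  0.1667  0.1015]]
```

```bash
python3 -m jog '[2.2,-2.2,0,6,2.3,-2.2,0,6,2.3,-2.2,0,6,2.3,-2.2,0,6,2.3,-2.2,0,6,2.3,-2.2,0,6,2.3,-2.2,0,0,2.3,-2.2,0,0]' 0 20; python3 -m jog '[2.3,-2.2,0,0,2.3,-2.2,0,0,2.3,-2.2,0,0,2.3,-2.2,0,0,2.3,-2.2,0,0,2.3,-2.2,0,0,2.2,-2.2,0,0,2,-2.2,0,0]'; python3 -m jog '[0,0,-2,0,0,0,-2,0,0,0,-2,0,0,0,-1,0,0,0,0,0,0,0,0,0]'
python3 - <<'E'
from h import *
p,d=imaging.grab_frame("side"); np.save("side1.npy",d);cv2.imwrite("pics/c.png",cv2.resize(p[60:220,140:340,::-1],None,fx=3.75,fy=3.75,interpolation=cv2.INTER_CUBIC))
s=r.state();print(s["tcp_pos"],s["ee_rot"],s["force"])
E
```

```text
time_s: 0.77
tcp_pos: [0.3301, 0.3267, 0.2308]
ee_rot: [-0.0, -0.172, 0.985, -0.0]
force: [1.1, 0.8, 0.1]
gripper_width: -0.001
grip_force: 0.0
time_s: 1.43
tcp_pos: [0.5103, 0.1507, 0.2305]
ee_rot: [-0.001, -0.172, 0.985, 0.0]
force: [-0.1, -0.5, 0.2]
gripper_width: 0.001
grip_force: 0.0
time_s: 1.93
tcp_pos: [0.5088, 0.1521, 0.1607]
ee_rot: [-0.001, -0.172, 0.985, 0.0]
force: [0.6, -0.1, -0.1]
gripper_width: -0.001
grip_force: 0.0
[0.50962324 0.15232762 0.16194974] [ 2.89923911e-04 -1.72058419e-01  9.85086705e-01 -6.05824179e-06] [0.91396027 0.16054601 0.97974788]
```

View pics/c.png

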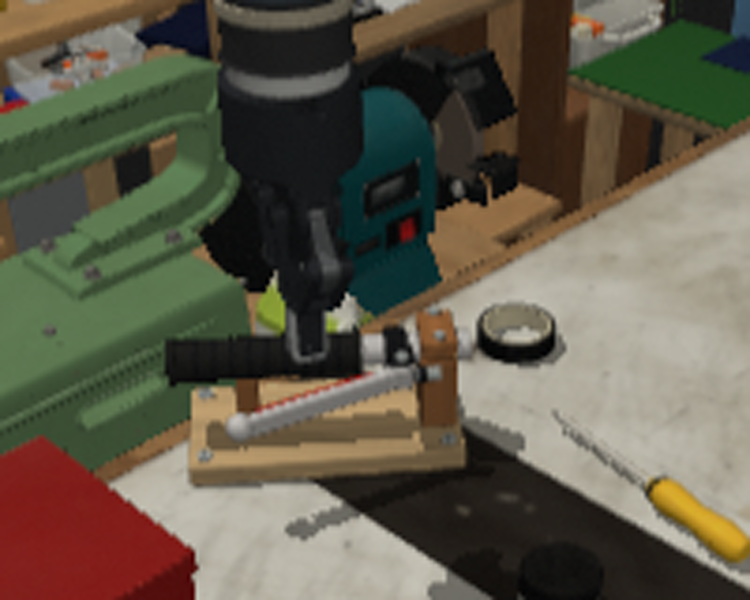

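The closed fingers are at crop (308,355), on the lever's outer side and still above it. The ball is at (238,427). I'll check the calibration against the known TCP.

Run:
```python
from h import *
s=r.state(); P=np.array(s["tcp_pos"])
for n in("side","scene"):
    m=imaging.camera_model(n); f,cx,cy=K(m); k=np.array([[f,0,cx],[0,f,cy],[0,0,1]])
    uv=cv2.projectPoints(np.array([P,[.561,.110,.075],[.537,.104,.075]]),m["rvec"],m["tvec"],k,None)[0][:,0]
    print(n,uv)
    p,d=imaging.grab_frame(n)
    if n=="side": print("crop",(uv-[140,60]+.4)*3.75)
    else:
        u0,v0=280,90; q=p[v0:v0+110,u0:u0+110,::-1]; cv2.imwrite("pics/d.png",cv2.resize(q,None,fx=5,fy=5,interpolation=cv2.INTER_CUBIC)); print("crop",(uv-[u0,v0]+.4)*5)
```

```text
side [[222.20752053 153.3072605 ]
 [204.31740772 173.16526916]
 [214.11829391 171.66315641]]
crop [[309.77820199 351.40222686]
 [242.69027894 425.86975935]
 [279.44360215 420.23683654]]
scene [[294.29071845 146.41762645]
 [320.24937567 178.44713858]
 [314.80622846 182.32782342]]
crop [[ 73.45359224 284.08813224]
 [203.24687837 444.23569292]
 [176.03114232 463.63911708]]
```

View pics/d.png

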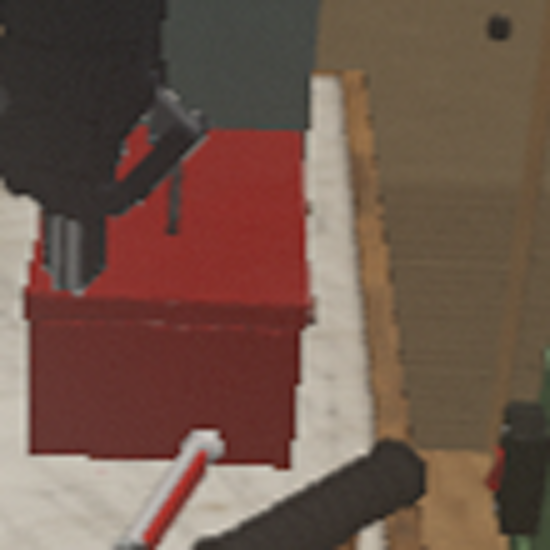

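```bash
python3 -m jog '[0,0,-2.5,-5,0,0,-2.5,-5,0,0,-2.5,0,0,0,-2.3,0,0.5,-1,0,0,0.5,-1,0,0,0,0,0,0,0,0,0,0]'; python3 -m jog '[0.3,-0.5,0,0,0.3,-0.5,0,0,0.3,-0.5,0,0,0,0,0,0,0,0,0,0]';python3 -m jog '[0.3,-0.5,0,0,0.3,-0.5,0,0,0,0,0,0,0,0,0,0]'
```

```text
time_s: 2.75
tcp_pos: [0.5221, 0.1315, 0.0662]
ee_rot: [0.003, -0.085, 0.996, 0.0]
force: [0.6, 0.3, 0.3]
gripper_width: -0.003
grip_force: 0.0
time_s: 3.17
tcp_pos: [0.5289, 0.1169, 0.0637]
ee_rot: [0.0, -0.085, 0.996, 0.0]
force: [-0.5, -0.3, -0.1]
gripper_width: -0.002
grip_force: 0.0
time_s: 3.5
tcp_pos: [0.5343, 0.1075, 0.0634]
ee_rot: [-0.0, -0.085, 0.996, 0.001]
force: [-2.6, 3.9, 2.8]
gripper_width: -0.001
grip_force: 2.1
```

```bash
python3 -m jog '[0.2,-0.5,0,0,0.2,-0.5,0,0,0.2,-0.4,0,0,0,0,0,0,0,0,0,0]';python3 -m jog '[0.1,-0.2,0,0,0.1,-0.2,0,0,0,0,0,0,0,0,0,0]'
python3 - <<'E'
from h import *
p,d=imaging.grab_frame("side");cv2.imwrite("pics/e.png",cv2.resize(p[110:200,165:285,::-1],None,fx=6,fy=6,interpolation=cv2.INTER_CUBIC))
E
```

```text
time_s: 3.92
tcp_pos: [0.54, 0.0941, 0.0635]
ee_rot: [-0.0, -0.086, 0.996, 0.001]
force: [-3.8, 4.8, 3.3]
gripper_width: 0.001
grip_force: 2.9
time_s: 4.25
tcp_pos: [0.5414, 0.0904, 0.0634]
ee_rot: [-0.001, -0.086, 0.996, 0.001]
force: [-3.9, 5.2, 4.4]
gripper_width: -0.0
grip_force: 3.2
```

View pics/e.png

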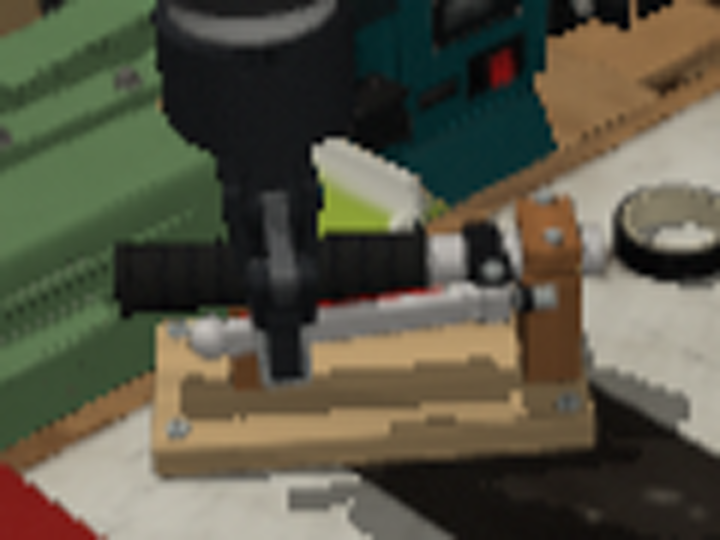

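The fingers press the blade's outer side at crop (288,330), and the lever is partly in, still showing a little red. I'll continue in small steps.

```bash
for i in 1; do python3 -m jog '[0.1,-0.2,0,0,0,0,0,0,0,0,0,0]'|sed -n 1,4p; python3 -m jog '[0.1,-0.2,0,0,0,0,0,0,0,0,0,0]'|sed -n 1,4p; python3 -m jog '[0,-0.1,0,0,0,0,0,0,0,0,0,0]'|sed -n 1,4p; done
```

```text
time_s: 4.55
tcp_pos: [0.5421, 0.0885, 0.0633]
ee_rot: [-0.001, -0.086, 0.996, 0.001]
force: [-4.1, 6.6, 4.1]
time_s: 4.8
tcp_pos: [0.5428, 0.0867, 0.0632]
ee_rot: [-0.001, -0.086, 0.996, 0.002]
force: [-5.2, 6.0, 4.3]
time_s: 5.05
tcp_pos: [0.543, 0.0859, 0.0632]
ee_rot: [-0.001, -0.086, 0.996, 0.002]
force: [-4.7, 6.8, 3.0]
```

```bash
python3 -m jog '[0,-0.1,0,0,0,-0.1,0,0,0,0,0,0]'|sed -n 1,4p; python3 -m jog '[0,-0.1,0,0,0,0,0,0]'|sed -n 1,4p; python3 -m jog '[0,-0.1,0,0,0,0,0,0]'|sed -n 1,4p
```

```text
time_s: 5.3
tcp_pos: [0.5434, 0.0842, 0.0632]
ee_rot: [-0.001, -0.086, 0.996, 0.002]
force: [-3.8, 6.9, 2.5]
time_s: 5.47
tcp_pos: [0.5436, 0.0834, 0.0632]
ee_rot: [-0.001, -0.086, 0.996, 0.002]
force: [-2.9, 8.4, 3.6]
time_s: 5.63
tcp_pos: [0.5436, 0.0833, 0.0632]
ee_rot: [-0.001, -0.086, 0.996, 0.003]
force: [-3.9, 10.0, 2.5]
```

```bash
python3 -m jog '[0,-0.1,0,0,0,0,0,0]'|sed -n 1,4p; python3 -m jog '[0,-0.1,0,0,0,0,0,0,0,0,0,0,0,0,0,0]'|sed -n 1,4p
python3 - <<'E'
from h import *
p,d=imaging.grab_frame("side");cv2.imwrite("pics/f.png",cv2.resize(p[110:200,165:285,::-1],None,fx=6,fy=6,interpolation=cv2.INTER_CUBIC))
E
```

```text
time_s: 5.8
tcp_pos: [0.5436, 0.0833, 0.0633]
ee_rot: [-0.0, -0.087, 0.996, 0.004]
force: [-2.7, 11.1, 2.7]
time_s: 6.13
tcp_pos: [0.5436, 0.0832, 0.0633]
ee_rot: [-0.0, -0.087, 0.996, 0.005]
force: [-2.8, 13.1, 3.1]
```

View pics/f.png

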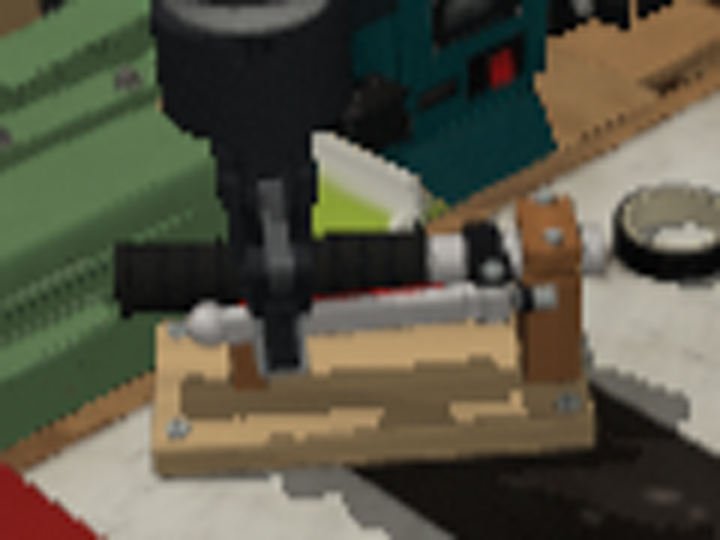

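The lever looks nearly parallel to the bar, with the ball at crop (205,322). The force rises while the TCP stays put, as it would at the stop. I'll check the ball's travel.

Run:
```python
from h import *
b=plane("side",[(203/7+175-.43,272/7+135-.43),(205/6+165-.42,322/6+110-.42)],.075)
print(b,"travel",np.linalg.norm(b[1]-b[0]),"expected",2*.124*np.sin(.18))
```

```text
[[0.56276311 0.11106565 0.075     ]
 [0.57933575 0.06714489 0.075     ]] travel 0.04694342513997346 expected 0.044399334209604395
```

The stop is confirmed: 47 mm of ball travel against 44 mm expected. Next I'll release the lever and check that it springs fully out.

```bash
python3 -m jog '[-0.4,0.8,0,0,-0.4,0.8,0,0,-0.4,0.8,0,0,-0.4,0.8,0,0,-0.4,0.8,0,0,-0.4,0.8,0,0,0,0,0,0,0,0,0,0]'; python3 -m jog '[0,0,0,0,0,0,0,0,0,0,0,0,0,0,0,0,0,0,0,0]'|sed -n 1,4p
python3 - <<'E'
from h import *
p,d=imaging.grab_frame("side");cv2.imwrite("pics/g.png",cv2.resize(p[110:200,165:285,::-1],None,fx=6,fy=6,interpolation=cv2.INTER_CUBIC))
E
```

```text
time_s: 6.85
tcp_pos: [0.5202, 0.1257, 0.063]
ee_rot: [-0.0, -0.086, 0.996, -0.001]
force: [0.3, -0.3, 0.1]
gripper_width: 0.004
grip_force: 0.0
time_s: 7.27
tcp_pos: [0.5207, 0.1258, 0.0633]
ee_rot: [0.0, -0.085, 0.996, -0.0]
force: [0.9, -0.5, -0.7]
```

View pics/g.png

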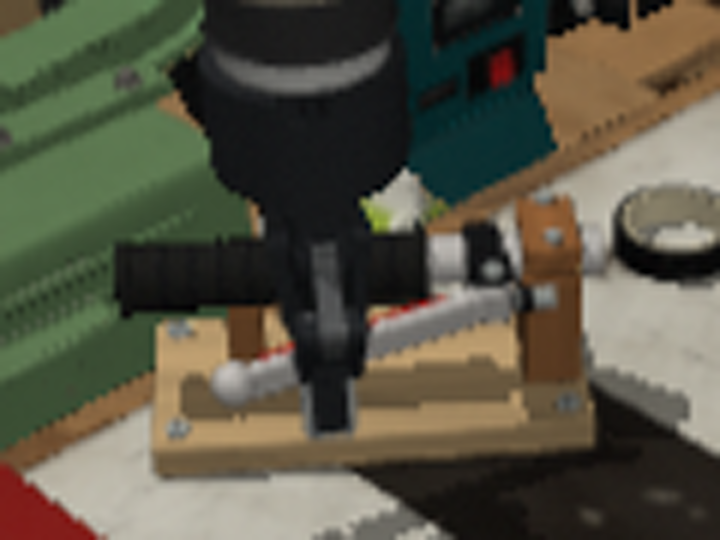

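The ball is back at crop (235,380), where it started, so the lever is fully out and the fingers are clear of it. Second press.

```bash
python3 -m jog '[0.4,-0.8,0,0,0.4,-0.8,0,0,0.4,-0.8,0,0,0.3,-0.6,0,0,0.3,-0.6,0,0,0.2,-0.4,0,0,0.2,-0.4,0,0,0,0,0,0]'|sed -n 1,4p; python3 -m jog '[0.1,-0.2,0,0,0.1,-0.1,0,0,0,-0.1,0,0,0,0,0,0,0,0,0,0,0,0,0,0]'|sed -n 1,4p
```

```text
time_s: 7.98
tcp_pos: [0.5402, 0.0832, 0.0629]
ee_rot: [-0.003, -0.085, 0.996, 0.003]
force: [-5.7, 7.0, 3.8]
time_s: 8.48
tcp_pos: [0.5403, 0.0827, 0.0629]
ee_rot: [-0.004, -0.086, 0.996, 0.006]
force: [-9.4, 13.3, 5.7]
```

```bash
python3 -m jog '[0,-0.1,0,0,0,0,0,0,0,0,0,0,0,0,0,0]'|sed -n 1,4p
python3 - <<'E'
from h import *
p,d=imaging.grab_frame("side");cv2.imwrite("pics/i.png",cv2.resize(p[110:200,165:285,::-1],None,fx=6,fy=6,interpolation=cv2.INTER_CUBIC))
E
```

```text
time_s: 8.82
tcp_pos: [0.5404, 0.0826, 0.063]
ee_rot: [-0.004, -0.087, 0.996, 0.007]
force: [-10.2, 15.5, 6.1]
```

View pics/i.png

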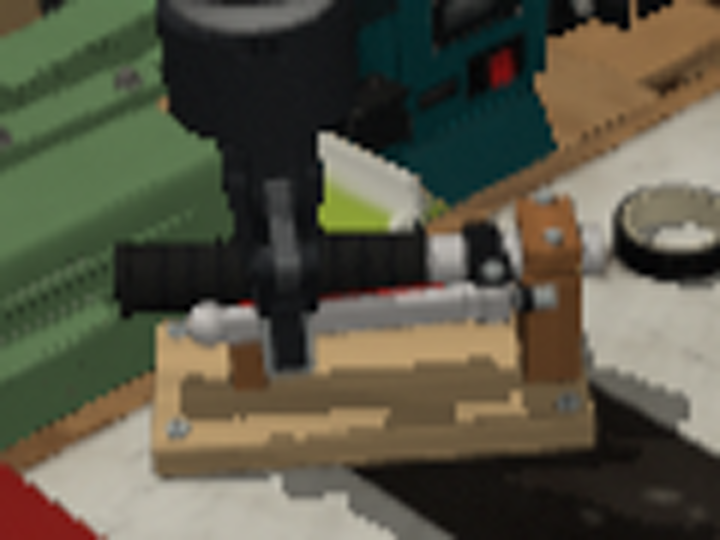

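The ball is again at (205,322), so the lever is at its stop and held there by the fingers with about 19 N.

```bash
python3 -c "
from cell import r
print(r.finish_job())"
```

```text
the job is handed in; nothing more can be done
None
```

The lever was pressed to its stop, sprang fully out, and is now held at its stop again with about 19 N on its outer side; the job is handed in, but no verdict came back.

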